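# Draw out the press tray and load the stamping die

## Robot

A 6-joint arm with a two-finger parallel gripper is mounted at the origin on the work surface. World frame = base frame: x ahead of the robot, y to its left, z up, the work surface at z = 0. Lengths are in m, angles in rad, forces in N, time in s.
With the tool pointing down it reaches from about 0.25 to 0.725 m from the base axis. Payload 4 kg.
Tool frame: the origin (TCP) lies on the centre line of the jaws, within the pads' length; the fingertips stand 17 mm ahead of it and the grasp point (between the pads) lies 2 mm behind it; z points along the fingers, y is the line along which they close (so a half turn about z gives the same grasp; the last joint's range is limited). The gripper opens to 85 mm and grips with 20 to 120 N. Pads are 22 mm wide; open, the fingers measure 114 mm over their backs; the gripper's body (76 mm by 85 mm) begins 54 mm behind the grasp point. The pads swing forward as they close: fully open they stand 13 mm farther back than shut.
Start: joints at [0, 0.241, 0.005, 1.335, 0, 1.571], TCP at [0.5, -0, 0.248] pointing down, gripper open.
Joint ranges: [-2.72, 2.72], [-1.05, 1.87], [-1.09, 1.28], [-1.99, 2.15], [-1.42, 1.44], [-3.14, 3.14]. Speed limits (rad/s): [2.79, 2.79, 3.14, 3.14, 3.14, 3.14].

## Interface

Orientations are given as a unit quaternion [x, y, z, w].
In Python, from workcell import bot, camera, get_calibration gives the robot as it stands.
- The arm moves only by the tool apply_moves, never from a script. Its argument "steps" is a list of rows, each a list of 3 entries, a list of its own where there are three numbers: the shift along the tool's x, y, z as a fraction of full scale, then the turn, a rotation vector about the tool's x, y, z as a fraction of full scale, then the opening, from 0 (shut) to 1 (fully open). A call has exactly 8 rows; each row shifts and turns the commanded pose from where the row before left it, along the tool's axes as they then stand; what a row does not reach is not made up. Full scale, the value 1, is 20 cm for a shift and pi rad for a turn. A row lasts 1/12 s, in which the tool goes at most 41.7 mm and 7.16 degrees, less where a joint would pass 70% of its speed; a pose out of reach is approached as far as the arm can. A call with a number of a shift or a turn outside -1 to 1 is refused whole. A call with a gripper value outside its range is refused whole. The fingers move at their own pace and stop on an object; the grip force is fixed at half the most. Time passes only in rows, so rows that do not move let the fingers close, or fill a call up. It gives the time, the measured TCP pose, the force, the opening and the grip force at its end, in the units of the state.
- bot.get_obs(): the state, without advancing time (a new reading comes with each control period).
- camera(name): name is "scene" or "side" or "wrist"; returns (picture, depth): 384x512x3 uint8, red, green, blue; 384x512 float32, m along the optical axis (not along the pixel's ray), 0 where there is no reading.
- get_calibration(name): a dict with "fov_y" (degrees; the focal length in pixels is half the picture's height over the tangent of half this angle, whatever the lens; pixels are square), "cx", "cy" (the principal point, pixels), "rvec" (rotation vector, rad) and "tvec" (3), from world to camera coordinates, as OpenCV has them. Camera axes: x right, y down, z forward; pixel columns grow to the right and rows downward; lengths in m; the calibration is good to about 2 mm. A picture is of the moment at which its call begins: read the wrist's pose just before it. get_calibration takes no time and is no camera call; for the wrist camera it gives the pose at the moment of the call.
- bot.job_done(): hands the job in; it is judged then, once.
The state is a dict: "clock": time; "joint_pos": joint angles; "joint_vel": joint speeds; "tau": joint torques, N m; "eef_pos": TCP position; "tool_rot": TCP orientation; "ft_force": force on the tool from outside, world axes, zero at the start; "ft_torque": the same for the moment, N m; "grip_width": finger opening in m; "grasp_force": force on a finger pad.
Only numpy, scipy, OpenCV 4.12 (cv2) and the standard library are available. Lean on these libraries where they do the work, as an engineer would, in place of code of your own. Each camera call takes 0.05 s, during which the arm holds its last target. There are 200 camera calls.

## Task

Draw the white tray of the bench press fully out towards you, against its front stop: it has no handle, so press lightly on its top (never harder than about 20 N) and drag it. Then take the stamping die with the red grip and set it down gently, brass face down, inside and square with the red outline on the drawn-out tray, leave it standing there with the tray still fully out, and do not disturb the spool, jar or pot.

Things in the scene. Friction and masses are not known exactly. Their poses are not given: they have to be found in the camera images.
- press: Low blue bench press, fixed, 370 x 180 mm. Origin on the bench, on its centre line; the tray comes out along its -x (roughly towards the robot), z up. The flat tray lies between two blue cheeks (x = -180 to +190 mm, inner faces at y = -69 and +69 mm, tops 58 mm above the bench).
- front_bar (a point): Top centre of the yellow front bar between the cheeks, 13 mm thick, 58 mm above the bench; 173 mm along -x from the press's origin. The drawn-out tray ends just behind it.
- bridge_edge (a point): Middle of the top front edge of the blue bridge over the tray's rear, at x = +45 mm in the press's frame, 118 mm above the bench. The bridge runs from there to x = +185 mm, underside 89 mm above the bench; on it a round steel hub (radius 36 mm, at x = 125 mm) rises to 166 mm.
- load_point (a point): Point fixed to the press, 58 mm above the bench, at x = -20 mm, y = 0 in its frame. When the tray is fully out the centre of its red outline lies straight below this point. The height of the tray's top differs each time, 38 to 56 mm above the bench, and is not measured: find it by touch.
- tray (a joint): Travel of the white tray in m: 0 fully in, 0.110 fully out at its stop, along the press's -x. Plate 230 x 130 mm, no edge to grip. Black patch to press on, 50 x 90 mm, centred at x = -0.020 - value; red outline (inside 70 x 56 mm) at x = 0.090 - value (press frame, y = 0). Slides at 4 N; press 8 to 15 N to carry it. On springs: sinks 1 mm per 6 N after the first 6 N, 4 mm at most.
- die_center (a point): Centre of the stamping die, half-way up (14 mm above its underside). Brass base 60 (x) x 46 (y) x 6 mm, on it a red grip ridge 50 (x) x 24 (y) x 22 mm, 28 mm high in all, about 0.25 kg, z up. It stands on the bench, brass down. Take it by the ridge across its 24 mm width, the fingertips just above the brass.
- spool: Bystander, leave alone. Black thread spool, 56 mm across, 65 mm high; origin under its centre.
- rivets: Bystander, leave alone. Glass jar with yellow cap, 54 mm across, 55 mm high; origin under its centre.
- pot: Bystander, leave alone. White pot with blue lid, 62 mm across, 59 mm high; origin under its centre.

How it is judged:
By the outcome, as a careful person would: the job done as asked, in the order asked, and still so for the second after the job is handed in, with the robot touching nothing.
It also fails if it takes over 72 s, if anything falls off the work surface, if the arm or the gripper's body presses on something with over 40 N, if the wrist force passes 120 N, or if a joint passes its speed limit or range.

## Working session

There is one attempt and no reset: what is moved stays moved. The work goes in short steps, Python scripts to look and compute and a tool call to move; the robot and the scene stay as the last step left them, time stands still between calls to the robot, and variables do not carry over. Pictures are saved under pics/ and viewed, at most 10 in all, crops included, and the job is handed in when it is done.

Besides the shell and the picture viewer there is one more tool, called by a JSON object that holds its "fn" and its "kwargs", one argument or row to a line. apply_moves: Moves the arm, as the interface text tells. Its arguments: {"type":"object","properties":{"steps":{"type":"array"}},"required":["steps"]}

```bash
ls; mkdir -p pics; cat > h.py <<'E'
import numpy as np, cv2
from workcell import bot, camera, get_calibration
def snap(name):
    c=get_calibration(name); im,d=camera(name)
    return im,d,c
def K(c,h=384):
    f=h/2/np.tan(np.radians(c['fov_y'])/2)
    return np.array([[f,0,c['cx']],[0,f,c['cy']],[0,0,1.]])
def deproj(c,d,u,v,z=None,r=1):
    """depth-based world point (z None) or ray-plane z."""
    k=K(c);R=cv2.Rodrigues(np.array(c['rvec'],float))[0];t=np.array(c['tvec'],float).ravel()
    ray=np.linalg.inv(k)@np.array([u,v,1.])
    if z is None:
        p=d[int(v)-r:int(v)+r+1,int(u)-r:int(u)+r+1];p=p[p>0]
        return R.T@(ray*np.median(p)-t)
    o=-R.T@t; w=R.T@ray
    return o+w*(z-o[2])/w[2]
def proj(c,P):
    return cv2.projectPoints(np.array(P,float).reshape(-1,3),np.array(c['rvec'],float),np.array(c['tvec'],float),K(c),None)[0].reshape(-1,2)
E
python3 - <<'E'
from h import *
for n in ('scene','side'):
    im,d,c=snap(n); np.savez(f'{n}.npz',im=im,d=d)
    cv2.imwrite(f'pics/{n}0.png',cv2.resize(im[:,:,::-1],(800,600),interpolation=cv2.INTER_CUBIC))
    print(n,c)
print(bot.get_obs())
E
```

```text
pics
scene {'fov_y': 50.896782802396885, 'cx': 251.75268033142032, 'cy': 189.6241213906417, 'rvec': array([ 1.75626491,  1.56340768, -0.74668805]), 'tvec': array([-0.08742104, -0.27649641,  1.57302482])}
side {'fov_y': 57.169444788404306, 'cx': 260.36759962142577, 'cy': 188.4328147838625, 'rvec': array([ 0.23437772, -2.74552966,  1.39803553]), 'tvec': array([0.57251441, 0.12991142, 0.92707347])}
{'clock': 0.1, 'joint_pos': array([ 2.18592757e-06,  2.41335204e-01,  3.85740858e-03,  1.33521303e+00,
       -1.94025510e-05,  1.57077316e+00]), 'joint_vel': array([ 0.0006678 , -0.0017064 ,  0.00283473,  0.00017518,  0.00066781,
        0.0008322 ]), 'tau': array([-3.57412864e-04, -3.73140085e+01,  2.53010201e+01,  1.07858295e-02,
        2.43542411e-05, -2.54672034e-05]), 'eef_pos': array([ 4.99460462e-01, -4.46704648e-06,  2.47502586e-01]), 'tool_rot': array([ 7.07097495e-01,  7.07115433e-01, -6.76658387e-04, -6.62952769e-04]), 'ft_force': array([0.27313865, 0.22009659, 0.70263916]), 'ft_torque': array([-0.03209574,  0.0353325 , -0.02627741]), 'grasp_force': 0.0, 'grip_width': 0.08534360821999269}
```

View pics/scene0.png

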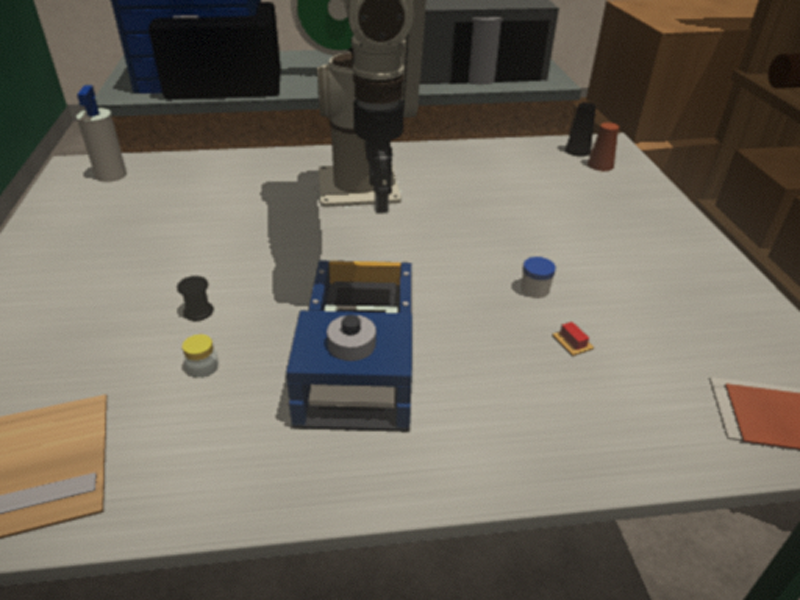

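View pics/side0.png

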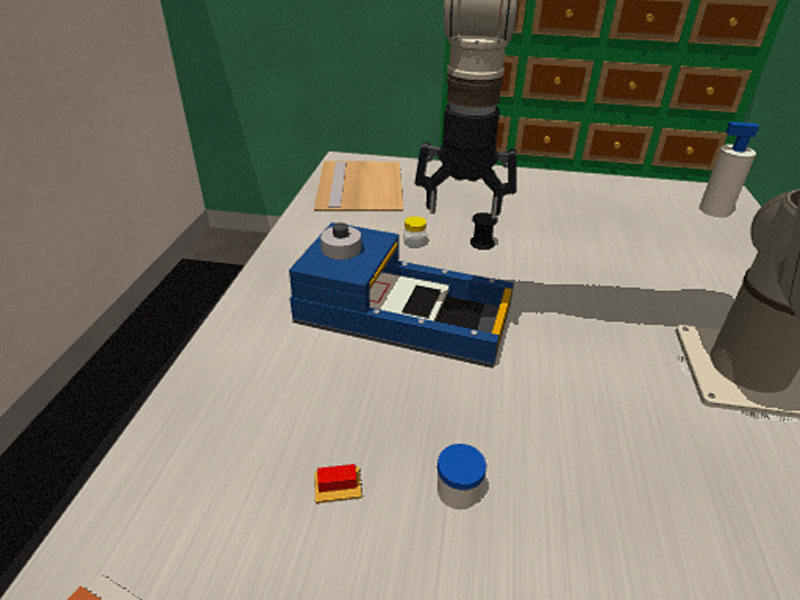

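Scene: press at (352,340), die at (573,338), pot (538,277), spool (195,298), jar (199,355). Side: press (400,290), bar (505,310), die (338,480), pot (461,475). I'll fit the press and die from depth by colour.

```bash
python3 - <<'E'
from h import *
def cloud(n):
    z=np.load(n+'.npz');im,d=z['im'],z['d'];c=get_calibration(n)
    v,u=np.mgrid[:384,:512];R=cv2.Rodrigues(c['rvec'])[0]
    P=(np.stack([u,v,np.ones_like(u)],-1)@np.linalg.inv(K(c)).T*d[...,None]-c['tvec'])@R
    hsv=cv2.cvtColor(im,cv2.COLOR_RGB2HSV)
    ok=(d>0)&(P[...,0]>.2)&(P[...,0]<.95)&(abs(P[...,1])<.5)
    return P[ok],hsv[ok].astype(int)
def rect(p):
    r=cv2.minAreaRect((p[:,:2]*1000).astype(np.float32)); return [np.round(x,1) for x in r],len(p),p[:,2].mean().round(4)
for n in('scene','side'):
    P,h=cloud(n);z=P[:,2];H,S,V=h.T
    blue=(H>100)&(H<130)&(S>120)&(abs(P[:,1])<.2)
    red=((H<6)|(H>174))&(S>150)&(P[:,1]>.1)&(P[:,0]>.3)&(P[:,0]<.75)&(P[:,1]<.4)
    yel=(H>15)&(H<30)&(S>130)
    print(n)
    for nm,m in [('press',blue&(z>.045)),('cheek',blue&(abs(z-.058)<.004)),('bridge',blue&(abs(z-.118)<.004)),('diered',red&(z>.022)&(z<.034)),('bar',yel&(abs(z-.058)<.004)&(abs(P[:,1])<.15)),('pot',(H>100)&(H<130)&(S>120)&(P[:,1]>.2)&(z>.04)),('jar',yel&(P[:,1]<-.15)&(z>.04)&(z<.07)),('spool',(V<60)&(P[:,1]<-.15)&(z>.01)&(z<.08)&(P[:,0]<.75)),('hub',(abs(z-.15)<.01)&(P[:,0]>.5)&(abs(P[:,1])<.2)&(S<60))]:
        if m.sum()>5: print(nm,rect(P[m]))
E
```

```text
scene
press ([array([596. , -47.1]), array([173.1, 363.9]), np.float64(81.9)], 2333, np.float64(0.1128))
cheek ([array([596. , -47.7]), array([172.3, 363.9]), np.float64(82.0)], 223, np.float64(0.0584))
bridge ([array([702. , -62.3]), array([173.1, 140. ]), np.float64(81.9)], 2105, np.float64(0.1186))
diered ([array([622.7, 332.3]), array([47., 22.]), np.float64(20.5)], 89, np.float64(0.0283))
bar ([array([420.9, -20.7]), array([131.9,  12.5]), np.float64(84.2)], 118, np.float64(0.0576))
pot ([array([464.1, 311.3]), array([53.6, 54.1]), np.float64(69.5)], 163, np.float64(0.0596))
jar ([array([ 614.8, -311.4]), array([43.7, 43.9]), np.float64(17.9)], 223, np.float64(0.0541))
spool ([array([ 465.4, -336. ]), array([46.8, 46.6]), np.float64(4.7)], 343, np.float64(0.0478))
hub ([array([712.1, -64.8]), array([68.9, 71.3]), np.float64(83.5)], 475, np.float64(0.1484))
side
press ([array([593.2, -43.4]), array([183.2, 366.8]), np.float64(81.8)], 3564, np.float64(0.0894))
cheek ([array([593.1, -44. ]), array([183.3, 366.2]), np.float64(81.6)], 930, np.float64(0.0578))
bridge ([array([702.2, -58.7]), array([180.6, 139.6]), np.float64(81.3)], 1233, np.float64(0.1182))
diered ([array([620. , 334.7]), array([48.3, 24.3]), np.float64(17.4)], 274, np.float64(0.0281))
bar ([array([417.1, -19.5]), array([138.8,  13.1]), np.float64(81.4)], 152, np.float64(0.0581))
pot ([array([461.4, 314.1]), array([59.4, 60.5]), np.float64(40.8)], 720, np.float64(0.0588))
jar ([array([ 547.7, -304.6]), array([ 47.7, 174.4]), np.float64(88.0)], 121, np.float64(0.0521))
spool ([array([ 463.9, -331.8]), array([50.4, 52.2]), np.float64(49.9)], 231, np.float64(0.0464))
hub ([array([711.6, -57.9]), array([69. , 67.3]), np.float64(7.5)], 281, np.float64(0.148))
```

Press: origin ≈ (0.589, −0.0445), yaw −8.2°, consistent with the bar (0.419, −0.020), bridge and cheeks. Die ≈ (0.621, 0.333), yaw ≈ 18°. Next I'll rotate the tool to align with the press and close the fingers.

{"fn": "apply_moves", "kwargs": {
  "steps": [
    [[0, 0, 0], [0, 0, -0.039], 0],
    [[0, 0, 0], [0, 0, -0.039], 0],
    [[0, 0, 0], [0, 0, -0.039], 0],
    [[0, 0, 0], [0, 0, -0.039], 0],
    [[0, 0, 0], [0, 0, -0.039], 0],
    [[0, 0, 0], [0, 0, -0.039], 0],
    [[0, 0, 0], [0, 0, -0.039], 0],
    [[0, 0, 0], [0, 0, -0.039], 0]
  ]
}}

```text
clock: 0.77
eef_pos: [0.4996, -0.0, 0.2478]
tool_rot: [0.288, 0.958, -0.0, -0.001]
ft_force: [0.7, -0.7, 0.3]
grip_width: -0.0004
grasp_force: 0.0
```

```bash
cat >> h.py <<'E'
PO=np.array([.5892,-.0445]);TH=np.radians(-8.2)
def toP(p): # world->press frame (mm)
    d=(np.asarray(p)[...,:2]-PO);return np.stack([d@[np.cos(TH),np.sin(TH)],d@[-np.sin(TH),np.cos(TH)]],-1)*1000
def toW(x,y=0): # press mm->world
    return PO+np.array([x*np.cos(TH)-y*np.sin(TH),x*np.sin(TH)+y*np.cos(TH)])/1000
def cloudof(im,d,c):
    v,u=np.mgrid[:384,:512];R=cv2.Rodrigues(np.array(c['rvec'],float))[0]
    return (np.stack([u,v,np.ones_like(u)],-1)@np.linalg.inv(K(c)).T*d[...,None]-np.array(c['tvec']).ravel())@R
def plan(goal,yaw):
    """shift (fractions, tool axes) and turn to a downward pose with tool y at yaw (rad) in world"""
    from scipy.spatial.transform import Rotation as Ro
    o=bot.get_obs();R=Ro.from_quat(o['tool_rot']).as_matrix()
    y=np.array([np.cos(yaw),np.sin(yaw),0]);z=np.array([0,0,-1.]);G=np.column_stack([np.cross(y,z),y,z])
    d=np.asarray(goal)-o['eef_pos']
    print('clock',o['clock'],'J',o['joint_pos'].round(2),'F',o['ft_force'].round(1),'eef',o['eef_pos'].round(4))
    print('turn',(Ro.from_matrix(R.T@G).as_rotvec()/np.pi).round(4),'shift(after turn)',(G.T@d/.2).round(4),'now',(R.T@d/.2).round(4))
E
python3 - <<'E'
from h import *
z=np.load('side.npz');c=get_calibration('side');P=cloudof(z['im'],z['d'],c);q=toP(P);V=z['im'].max(-1)
m=(z['d']>0)&(abs(q[...,1])<55)&(q[...,0]>-150)&(q[...,0]<40)
w=m&(V>150)&(P[...,2]>.03)&(P[...,2]<.06); print('white',w.sum(),np.percentile(P[w][:,2],[10,50,90]),np.percentile(q[w],[1,99],axis=0))
b=m&(V<50)&(P[...,2]>.034)&(P[...,2]<.06); print('black',b.sum(),np.percentile(P[b][:,2],[10,50,90]),np.percentile(q[b],[2,50,98],axis=0))
plan([*toW(-20),.1],TH+np.pi/2)
E
```

```text
white 377 [0.03941298 0.04081807 0.04221475] [[-62.42134109 -54.05994946]
 [ 33.96694202  47.87896345]]
black 297 [0.03988325 0.04119678 0.04251297] [[-50.76409414 -41.90548829]
 [-28.19668711   1.23130437]
 [ -5.876561    39.7133451 ]]
clock 0.7667 J [-0.    0.24  0.    1.34  0.    0.58] F [ 0.7 -0.7  0.3] eef [ 0.4996 -0.      0.2478]
turn [-1.000e-04 -4.000e-04 -1.405e-01] shift(after turn) [-0.375  -0.1563  0.7388] now [-0.4066  0.0194  0.7383]
```

Tray top ≈ 0.041, patch centre ≈ x −28 (tray about 8 mm out already).

{"fn": "apply_moves", "kwargs": {
  "steps": [
    [[0, 0, 0], [0, 0, -0.0351], 0],
    [[0, 0, 0], [0, 0, -0.0351], 0],
    [[0, 0, 0], [0, 0, -0.0351], 0],
    [[0, 0, 0], [0, 0, -0.0352], 0],
    [[-0.0775, -0.039, 0.16], [0, 0, 0], 0],
    [[-0.0775, -0.039, 0.16], [0, 0, 0], 0],
    [[-0.0775, -0.039, 0.16], [0, 0, 0], 0],
    [[-0.0775, -0.039, 0.16], [0, 0, 0], 0]
  ]
}}

```text
clock: 1.43
eef_pos: [0.557, -0.0404, 0.1188]
tool_rot: [0.074, 0.997, 0.0, 0.0]
ft_force: [0.7, -0.5, -1.2]
grip_width: 0.0002
grasp_force: 0.0
```

```bash
python3 - <<'E'
from h import *
plan([*toW(-33),.064],TH+np.pi/2)
im,d,c=snap('wrist'); cv2.imwrite('pics/w1.png',im[:,:,::-1])
E
```

```text
clock 1.4333 J [-0.07  0.44 -0.06  1.07  0.    0.08] F [ 0.7 -0.5 -1.2] eef [ 0.557  -0.0404  0.1188]
turn [ 0.      0.0001 -0.0019] shift(after turn) [0.0026 0.0028 0.2741] now [0.0027 0.0028 0.2741]
```

View pics/w1.png

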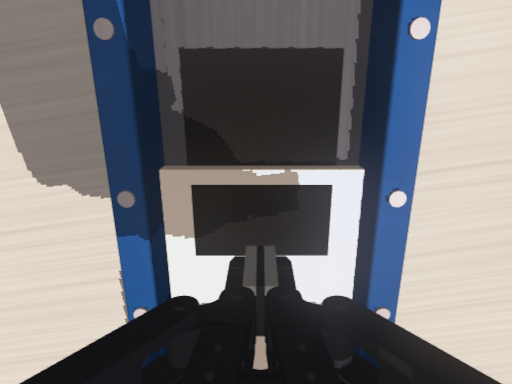

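The wrist view shows the patch at px (193–331, 185–255) between the cheeks, with the finger tips at (260,250). I'll check its position and descend to just above the tray.

```bash
python3 - <<'E'
from h import *
c=get_calibration('wrist')
for u,v in [(193,185),(331,185),(193,255),(331,255),(160,166),(362,166)]: print(u,v,toP(deproj(c,None,u,v,.041)).round(1))
for u,v in [(152,130),(363,130)]: print('cheek',toP(deproj(c,None,u,v,.058)).round(1))
E
```

```text
193 185 [-58.7 -45.2]
331 185 [-58.1  38.8]
193 255 [-11.7 -48.4]
331 255 [-11.   41.3]
160 166 [-70.6 -64.2]
362 166 [-69.6  56.7]
cheek [-93.5 -61.2]
cheek [-92.5  50.4]
```

{"fn": "apply_moves", "kwargs": {
  "steps": [
    [[0, 0, 0.06], [0, 0, 0], 0],
    [[0, 0, 0.06], [0, 0, 0], 0],
    [[0, 0, 0.06], [0, 0, 0], 0],
    [[0, 0, 0.05], [0, 0, 0], 0],
    [[0, 0, 0.03], [0, 0, 0], 0],
    [[0, 0, 0.01], [0, 0, 0], 0],
    [[0, 0, 0], [0, 0, 0], 0],
    [[0, 0, 0], [0, 0, 0], 0]
  ]
}}

```text
clock: 2.15
eef_pos: [0.557, -0.04, 0.0669]
tool_rot: [0.074, 0.997, 0.0, 0.0]
ft_force: [0.4, 0.7, -0.4]
grip_width: 0.0002
grasp_force: 0.0
```

{"fn": "apply_moves", "kwargs": {
  "steps": [
    [[0, 0, 0.005], [0, 0, 0], 0],
    [[0, 0, 0.005], [0, 0, 0], 0],
    [[0, 0, 0.005], [0, 0, 0], 0],
    [[0, 0, 0.005], [0, 0, 0], 0],
    [[0, 0, 0.005], [0, 0, 0], 0],
    [[0, 0, 0.002], [0, 0, 0], 0],
    [[0, 0, 0], [0, 0, 0], 0],
    [[0, 0, 0], [0, 0, 0], 0]
  ]
}}

```text
clock: 2.82
eef_pos: [0.5566, -0.0401, 0.0609]
tool_rot: [0.075, 0.997, -0.0, -0.0]
ft_force: [-0.5, 0.7, 0.4]
grip_width: -0.0001
grasp_force: 0.0
```

Tip is at ≈ 0.044. From here, 2 mm per call.

{"fn": "apply_moves", "kwargs": {
  "steps": [
    [[0, 0, 0.0025], [0, 0, 0], 0],
    [[0, 0, 0.0025], [0, 0, 0], 0],
    [[0, 0, 0.0025], [0, 0, 0], 0],
    [[0, 0, 0.0025], [0, 0, 0], 0],
    [[0, 0, 0], [0, 0, 0], 0],
    [[0, 0, 0], [0, 0, 0], 0],
    [[0, 0, 0], [0, 0, 0], 0],
    [[0, 0, 0], [0, 0, 0], 0]
  ]
}}

```text
clock: 3.48
eef_pos: [0.5567, -0.0401, 0.0589]
tool_rot: [0.075, 0.997, -0.0, 0.0]
ft_force: [-0.6, 0.3, 0.3]
grip_width: 0.0001
grasp_force: 0.0
```

{"fn": "apply_moves", "kwargs": {
  "steps": [
    [[0, 0, 0.0025], [0, 0, 0], 0],
    [[0, 0, 0.0025], [0, 0, 0], 0],
    [[0, 0, 0.0025], [0, 0, 0], 0],
    [[0, 0, 0], [0, 0, 0], 0],
    [[0, 0, 0], [0, 0, 0], 0],
    [[0, 0, 0], [0, 0, 0], 0],
    [[0, 0, 0], [0, 0, 0], 0],
    [[0, 0, 0], [0, 0, 0], 0]
  ]
}}

```text
clock: 4.15
eef_pos: [0.5567, -0.0401, 0.0575]
tool_rot: [0.075, 0.997, 0.0, 0.0]
ft_force: [0.2, 0.3, 1.5]
grip_width: -0.0001
grasp_force: 0.5
```

{"fn": "apply_moves", "kwargs": {
  "steps": [
    [[0, 0, 0.0025], [0, 0, 0], 0],
    [[0, 0, 0.0025], [0, 0, 0], 0],
    [[0, 0, 0], [0, 0, 0], 0],
    [[0, 0, 0], [0, 0, 0], 0],
    [[0, 0, 0], [0, 0, 0], 0],
    [[0, 0, 0], [0, 0, 0], 0],
    [[0, 0, 0], [0, 0, 0], 0],
    [[0, 0, 0], [0, 0, 0], 0]
  ]
}}

```text
clock: 4.82
eef_pos: [0.5567, -0.0401, 0.0573]
tool_rot: [0.075, 0.997, 0.0, 0.0]
ft_force: [-2.8, 0.9, 6.1]
grip_width: -0.0002
grasp_force: 3.3
```

{"fn": "apply_moves", "kwargs": {
  "steps": [
    [[0, 0, 0.0025], [0, 0, 0], 0],
    [[0, 0, 0.0025], [0, 0, 0], 0],
    [[0, 0, 0], [0, 0, 0], 0],
    [[0, 0, 0], [0, 0, 0], 0],
    [[0, 0, 0], [0, 0, 0], 0],
    [[0, 0, 0], [0, 0, 0], 0],
    [[0, 0, 0], [0, 0, 0], 0],
    [[0, 0, 0], [0, 0, 0], 0]
  ]
}}

```text
clock: 5.48
eef_pos: [0.5567, -0.0401, 0.0568]
tool_rot: [0.075, 0.997, 0.0, 0.0]
ft_force: [-3.8, -0.1, 9.2]
grip_width: 0.0001
grasp_force: 4.8
```

{"fn": "apply_moves", "kwargs": {
  "steps": [
    [[0, 0, 0.002], [0, 0, 0], 0],
    [[0.005, 0, 0], [0, 0, 0], 0],
    [[0.01, 0, 0], [0, 0, 0], 0],
    [[0.015, 0, 0], [0, 0, 0], 0],
    [[0.015, 0, 0], [0, 0, 0], 0],
    [[0.015, 0, 0], [0, 0, 0], 0],
    [[0.015, 0, 0], [0, 0, 0], 0],
    [[0.015, 0, 0], [0, 0, 0], 0]
  ]
}}

```text
clock: 6.15
eef_pos: [0.5428, -0.038, 0.0574]
tool_rot: [0.075, 0.997, -0.0, 0.004]
ft_force: [3.4, -0.6, 5.8]
grip_width: -0.0001
grasp_force: 3.1
```

{"fn": "apply_moves", "kwargs": {
  "steps": [
    [[0.005, 0, 0.003], [0, 0, 0], 0],
    [[0.01, 0, 0.002], [0, 0, 0], 0],
    [[0.015, 0, 0], [0, 0, 0], 0],
    [[0.015, 0, 0], [0, 0, 0], 0],
    [[0.015, 0, 0], [0, 0, 0], 0],
    [[0.015, 0, 0], [0, 0, 0], 0],
    [[0.015, 0, 0], [0, 0, 0], 0],
    [[0, 0, 0], [0, 0, 0], 0]
  ]
}}

```text
clock: 6.82
eef_pos: [0.5248, -0.0353, 0.0568]
tool_rot: [0.075, 0.997, -0.0, 0.005]
ft_force: [2.2, -0.1, 9.6]
grip_width: 0.0001
grasp_force: 4.8
```

```bash
cat > look.py <<'E'
from h import *
import sys
z=dict(zip(('im','d','c'),snap('side')));c=z['c'];P=cloudof(z['im'],z['d'],c);q=toP(P);V=z['im'].max(-1)
m=(z['d']>0)&(abs(q[...,1])<45)&(q[...,0]>-165)&(q[...,0]<40)&(P[...,2]>.03)&(P[...,2]<.047)&(V>150)
print('white x',np.percentile(q[m][:,0],[1,99]),'z',np.median(P[m][:,2]),'eef',toP(bot.get_obs()['eef_pos']).round(1))
cv2.imwrite(sys.argv[1],cv2.resize(z['im'][150:260,160:360,::-1],(800,440),interpolation=cv2.INTER_CUBIC))
E
python3 look.py pics/s1.png
```

```text
white x [-94.31201421  32.88079974] z 0.0402361062009877 eef [-65.   -0.1]
```

The tray moves with the finger (front edge from ≈ −64 to −94, finger from −33 to −65), so I'll continue.

{"fn": "apply_moves", "kwargs": {
  "steps": [
    [[0.01, 0, 0.001], [0, 0, 0], 0],
    [[0.015, 0, 0.0005], [0, 0, 0], 0],
    [[0.015, 0, 0.0005], [0, 0, 0], 0],
    [[0.015, 0, 0], [0, 0, 0], 0],
    [[0.015, 0, 0.0005], [0, 0, 0], 0],
    [[0.015, 0, 0], [0, 0, 0], 0],
    [[0.015, 0, 0.0005], [0, 0, 0], 0],
    [[0.015, 0, 0], [0, 0, 0], 0]
  ]
}}

```text
clock: 7.53
eef_pos: [0.5033, -0.0321, 0.0566]
tool_rot: [0.075, 0.997, -0.0, 0.006]
ft_force: [3.0, -1.8, 9.8]
grip_width: 0.0001
grasp_force: 5.3
```

{"fn": "apply_moves", "kwargs": {
  "steps": [
    [[0.015, 0, 0.001], [0, 0, 0], 0],
    [[0.015, 0, 0.0005], [0, 0, 0], 0],
    [[0.015, 0, 0.0005], [0, 0, 0], 0],
    [[0.015, 0, 0], [0, 0, 0], 0],
    [[0.015, 0, 0.0005], [0, 0, 0], 0],
    [[0.015, 0, 0], [0, 0, 0], 0],
    [[0.015, 0, 0.0005], [0, 0, 0], 0],
    [[0.015, 0, 0], [0, 0, 0], 0]
  ]
}}

```text
clock: 8.2
eef_pos: [0.4801, -0.0286, 0.0562]
tool_rot: [0.075, 0.997, -0.001, 0.006]
ft_force: [3.7, -1.7, 11.6]
grip_width: 0.0005
grasp_force: 6.2
```

{"fn": "apply_moves", "kwargs": {
  "steps": [
    [[0.01, 0, 0], [0, 0, 0], 0],
    [[0.01, 0, 0], [0, 0, 0], 0],
    [[0.01, 0, 0], [0, 0, 0], 0],
    [[0.01, 0, 0], [0, 0, 0], 0],
    [[0.01, 0, 0], [0, 0, 0], 0],
    [[0.01, 0, 0], [0, 0, 0], 0],
    [[0.01, 0, 0], [0, 0, 0], 0],
    [[0.01, 0, 0], [0, 0, 0], 0]
  ]
}}

```text
clock: 8.87
eef_pos: [0.4643, -0.0263, 0.0562]
tool_rot: [0.075, 0.997, -0.001, 0.006]
ft_force: [3.7, -2.0, 11.6]
grip_width: -0.0004
grasp_force: 6.4
```

```bash
python3 look.py pics/s2.png
```

```text
white x [-153.48509267   32.45471475] z 0.039564304505210035 eef [-126.8    0.2]
```

View pics/s2.png

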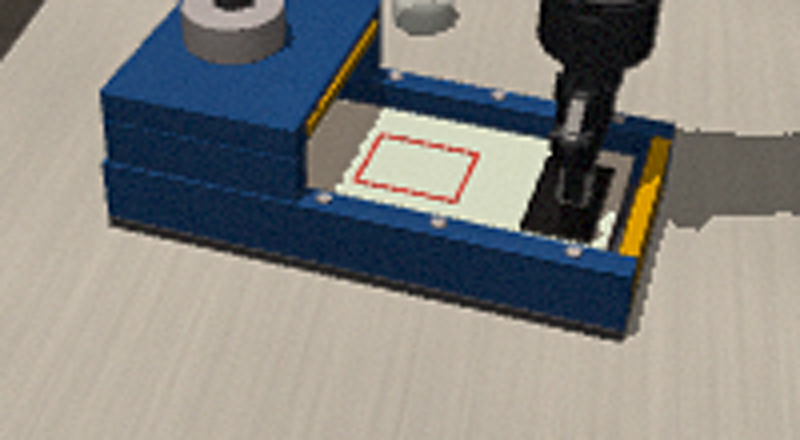

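The crop shows the outline (357–478, 134–200) clear of the bridge and the patch near the front bar, with a small gap left.

{"fn": "apply_moves", "kwargs": {
  "steps": [
    [[0.008, 0, 0], [0, 0, 0], 0],
    [[0.008, 0, 0], [0, 0, 0], 0],
    [[0.008, 0, 0], [0, 0, 0], 0],
    [[0.008, 0, 0], [0, 0, 0], 0],
    [[0.005, 0, 0], [0, 0, 0], 0],
    [[0.005, 0, 0], [0, 0, 0], 0],
    [[0, 0, 0], [0, 0, 0], 0],
    [[0, 0, 0], [0, 0, 0], 0]
  ]
}}

```text
clock: 9.58
eef_pos: [0.4557, -0.025, 0.0561]
tool_rot: [0.075, 0.997, -0.001, 0.006]
ft_force: [3.3, -1.2, 13.3]
grip_width: 0.0004
grasp_force: 6.6
```

{"fn": "apply_moves", "kwargs": {
  "steps": [
    [[0.006, 0, -0.001], [0, 0, 0], 0],
    [[0.006, 0, -0.001], [0, 0, 0], 0],
    [[0.006, 0, 0], [0, 0, 0], 0],
    [[0.006, 0, 0], [0, 0, 0], 0],
    [[0, 0, 0], [0, 0, 0], 0],
    [[0, 0, 0], [0, 0, 0], 0],
    [[0, 0, 0], [0, 0, 0], 0],
    [[0, 0, 0], [0, 0, 0], 0]
  ]
}}

```text
clock: 10.25
eef_pos: [0.4528, -0.0242, 0.0567]
tool_rot: [0.075, 0.997, -0.0, 0.007]
ft_force: [6.5, -2.0, 11.1]
grip_width: -0.0002
grasp_force: 5.0
```

```bash
python3 look.py pics/s3.png; python3 - <<'E'
from h import *
# outline corners in pics/s3 by red mask
im=cv2.imread('pics/s3.png');h=cv2.cvtColor(im,cv2.COLOR_BGR2HSV).astype(int)
m=((h[...,0]<8)|(h[...,0]>172))&(h[...,1]>90)
v,u=np.nonzero(m);c=get_calibration('side')
W=np.array([deproj(c,None,160+(a+.5)/4-.5,150+(b+.5)/4-.5,.040) for a,b in zip(u,v)])
print(len(u),cv2.minAreaRect((W[:,:2]*1000).astype(np.float32)),np.percentile(toP(W),[1,50,99],axis=0))
print(bot.get_obs()['ft_force'])
E
```

```text
white x [-162.37892045   32.43886728] z 0.04018681494416078 eef [-138.     0.6]
1614 ((535.1749267578125, -148.72137451171875), (305.9552001953125, 222.69505310058594), 82.80844116210938) [[-149.98633932 -218.39088776]
 [ -28.47970877    2.72537906]
 [  18.81048782   31.66423595]]
[ 6.95740997 -2.13922136  9.70594888]
```

{"fn": "apply_moves", "kwargs": {
  "steps": [
    [[0.006, 0, 0], [0, 0, 0], 0],
    [[0.006, 0, 0], [0, 0, 0], 0],
    [[0.006, 0, 0], [0, 0, 0], 0],
    [[0, 0, 0], [0, 0, 0], 0],
    [[0, 0, 0], [0, 0, 0], 0],
    [[0, 0, 0], [0, 0, 0], 0],
    [[0, 0, 0], [0, 0, 0], 0],
    [[0, 0, 0], [0, 0, 0], 0]
  ]
}}

```text
clock: 10.97
eef_pos: [0.4492, -0.0235, 0.0566]
tool_rot: [0.075, 0.997, -0.0, 0.007]
ft_force: [6.3, -1.9, 10.3]
grip_width: 0.0001
grasp_force: 5.0
```

```bash
python3 look.py pics/s4.png
```

```text
white x [-157.25838854   32.46574715] z 0.04019780054602763 eef [-141.5    0.8]
```

Force levelled off at 6.3 N while the finger slipped, so the tray is on its stop. Lifting straight up and checking the tray.

{"fn": "apply_moves", "kwargs": {
  "steps": [
    [[0, 0, -0.01], [0, 0, 0], 0],
    [[0, 0, -0.03], [0, 0, 0], 0],
    [[0, 0, -0.1], [0, 0, 0], 0.6],
    [[0, 0, -0.15], [0, 0, 0], 0.6],
    [[0, 0, -0.15], [0, 0, 0], 0.6],
    [[0, 0, -0.15], [0, 0, 0], 0.6],
    [[0, 0, -0.1], [0, 0, 0], 0.6],
    [[0, 0, 0], [0, 0, 0], 0.6]
  ]
}}

```text
clock: 11.68
eef_pos: [0.4442, -0.0229, 0.1955]
tool_rot: [0.075, 0.997, 0.0, 0.004]
ft_force: [-0.5, -0.2, -0.9]
grip_width: 0.0512
grasp_force: 0.0
```

```bash
python3 - <<'E'
from h import *
im,d,c=snap('side')
k=8;cv2.imwrite('pics/s5.png',cv2.resize(im[175:245,230:330,::-1],(800,560),interpolation=cv2.INTER_CUBIC))
yaw=np.radians(18.3+90)
plan([.621,.333,.15],yaw)
E
```

```text
clock 11.7333 J [-0.05  0.16 -0.24  1.16  0.    0.1 ] F [ 0.6  0.7 -0.3] eef [ 0.4432 -0.0229  0.1933]
turn [-0.0002  0.0013 -0.1492] shift(after turn) [-1.403   1.4102  0.2164] now [-0.6139  1.8918  0.2196]
```

View pics/s5.png

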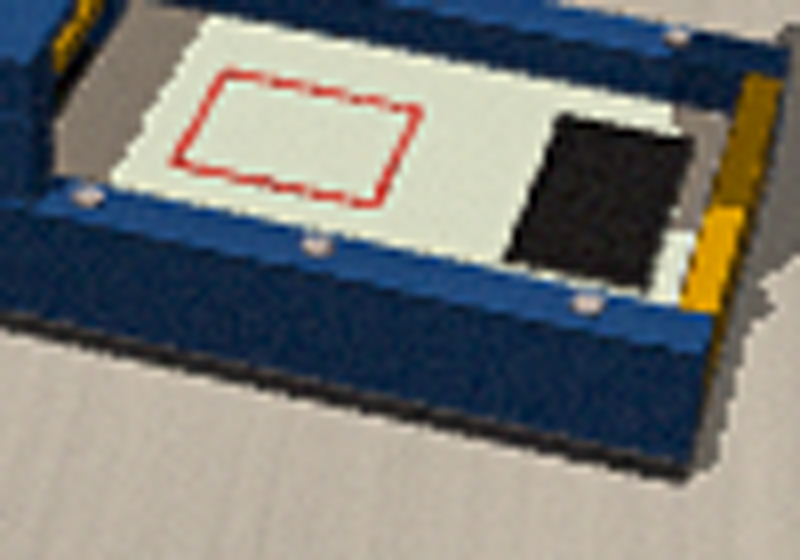

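Outline corners in the crop: (228,72), (421,108), (378,205), (174,162); the tray's front edge is at the bar. Heading to the die.

{"fn": "apply_moves", "kwargs": {
  "steps": [
    [[0, 0, 0], [0, 0, -0.0373], 0.8],
    [[0, 0, 0], [0, 0, -0.0373], 0.8],
    [[0, 0, 0], [0, 0, -0.0373], 0.8],
    [[0, 0, 0], [0, 0, -0.0373], 0.8],
    [[-0.14, 0.141, 0], [0, 0, 0], 0.8],
    [[-0.14, 0.141, 0], [0, 0, 0], 0.8],
    [[-0.14, 0.141, 0], [0, 0, 0], 0.8],
    [[-0.14, 0.141, 0], [0, 0, 0], 0.8]
  ]
}}

```text
clock: 12.4
eef_pos: [0.5122, 0.1204, 0.1894]
tool_rot: [-0.159, 0.987, -0.0, -0.002]
ft_force: [-0.0, -0.5, 0.3]
grip_width: 0.0686
grasp_force: 0.0
```

{"fn": "apply_moves", "kwargs": {
  "steps": [
    [[-0.14, 0.141, 0.036], [0, 0, 0], 0.8],
    [[-0.14, 0.141, 0.036], [0, 0, 0], 0.8],
    [[-0.14, 0.141, 0.036], [0, 0, 0], 0.8],
    [[-0.14, 0.141, 0.036], [0, 0, 0], 0.8],
    [[-0.14, 0.141, 0.036], [0, 0, 0], 0.8],
    [[-0.14, 0.141, 0.036], [0, 0, 0], 0.8],
    [[0, 0, 0], [0, 0, 0], 0.8],
    [[0, 0, 0], [0, 0, 0], 0.8]
  ]
}}

```text
clock: 13.07
eef_pos: [0.6174, 0.334, 0.1418]
tool_rot: [-0.161, 0.987, -0.002, -0.004]
ft_force: [-0.3, -0.4, -0.7]
grip_width: 0.0682
grasp_force: 0.0
```

```bash
python3 - <<'E'
from h import *
plan([.621,.333,.15],np.radians(108.3))
im,d,c=snap('wrist'); cv2.imwrite('pics/w2.png',im[:,:,::-1]);np.savez('w2.npz',im=im,d=d,R=c['rvec'],t=c['tvec'])
h=cv2.cvtColor(im,cv2.COLOR_RGB2HSV).astype(int);P=cloudof(im,d,c)
m=((h[...,0]<7)|(h[...,0]>173))&(h[...,1]>150)&(d>0)&(P[...,2]>.022)&(P[...,2]<.034)
if m.sum()>20: print(m.sum(),cv2.minAreaRect((P[m][:,:2]*1000).astype(np.float32)),P[m][:,2].mean())
cs=get_calibration('side')
W=np.array([deproj(cs,None,230+(a+.5)/8-.5,175+(b+.5)/8-.5,.0404) for a,b in [(228,72),(421,108),(378,205),(174,162)]])
print(toP(W).round(1),toP(W).mean(0))
E
```

```text
clock 13.0667 J [ 0.5   0.71  0.48  1.34 -0.    0.17] F [-0.3 -0.4 -0.7] eef [0.6174 0.334  0.1418]
turn [-0.0005 -0.0029  0.001 ] shift(after turn) [-0.0155 -0.0105 -0.0411] now [-0.0151 -0.0106 -0.0412]
1852 ((619.067626953125, 331.938720703125), (49.26462936401367, 22.58658218383789), 17.697046279907227) 0.026856014622397003
[[ 15.5 -30.9]
 [-57.2 -32.3]
 [-57.4  27.7]
 [ 16.9  27.3]] [-20.55679157  -2.04626394]
```

View pics/w2.png

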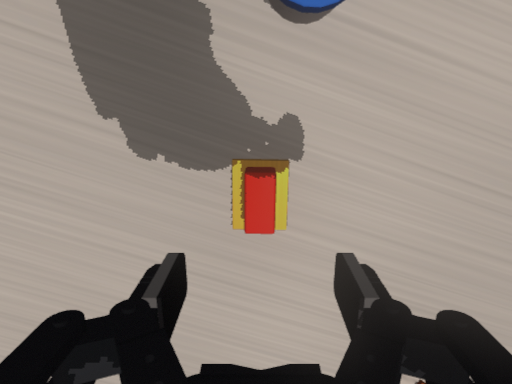

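The wrist view shows the die (base 232–288 × 160–230) midway between the fingers (186/335), square with them. Outline centre is measured at (−20.6, −2) mm in the press frame, so the tray is fully out. Descending.

{"fn": "apply_moves", "kwargs": {
  "steps": [
    [[-0.008, -0.006, 0], [0, 0.003, 0.002], 0.7],
    [[0, 0, 0.1], [0, 0, 0], 0.7],
    [[0, 0, 0.1], [0, 0, 0], 0.7],
    [[0, 0, 0.1], [0, 0, 0], 0.7],
    [[0, 0, 0.1], [0, 0, 0], 0.7],
    [[0, 0, 0.05], [0, 0, 0], 0.7],
    [[0, 0, 0], [0, 0, 0], 0.7],
    [[0, 0, 0], [0, 0, 0], 0.7]
  ]
}}

```text
clock: 13.78
eef_pos: [0.6206, 0.3309, 0.0589]
tool_rot: [-0.155, 0.988, -0.001, -0.005]
ft_force: [0.3, -0.1, 0.3]
grip_width: 0.0598
grasp_force: 0.0
```

```bash
python3 - <<'E'
from h import *
plan([.620,.3328,.025],np.radians(107.9))
im,d,c=snap('wrist'); cv2.imwrite('pics/w3.png',im[:,:,::-1])
E
```

```text
clock 13.7833 J [0.49 0.77 0.37 1.17 0.   0.18] F [ 0.3 -0.1  0.3] eef [0.6206 0.3309 0.0589]
turn [-0.     -0.0031 -0.0002] shift(after turn) [-0.0003  0.01    0.1695] now [-0.0019  0.01    0.1694]
```

View pics/w3.png

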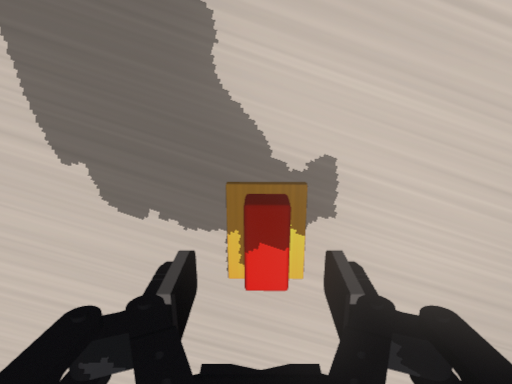

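Die centre is at u≈266 against finger middle 260, so I'll shift +2.6 mm in tool y, remove the slight tilt and descend.

{"fn": "apply_moves", "kwargs": {
  "steps": [
    [[0, 0.013, 0], [0, -0.003, 0], 0.7],
    [[0, 0, 0.04], [0, 0, 0], 0.7],
    [[0, 0, 0.04], [0, 0, 0], 0.7],
    [[0, 0, 0.04], [0, 0, 0], 0.7],
    [[0, 0, 0.03], [0, 0, 0], 0.7],
    [[0, 0, 0.015], [0, 0, 0], 0.7],
    [[0, 0, 0], [0, 0, 0], 0.7],
    [[0, 0, 0], [0, 0, 0], 0.7]
  ]
}}

```text
clock: 14.5
eef_pos: [0.6195, 0.3343, 0.0244]
tool_rot: [-0.156, 0.988, -0.0, -0.0]
ft_force: [0.2, 0.7, 0.2]
grip_width: 0.0597
grasp_force: 0.0
```

```bash
python3 - <<'E'
from h import *
plan([.620,.3328,.025],np.radians(107.9))
E
```

```text
clock 14.5 J [0.49 0.8  0.32 1.09 0.   0.18] F [0.2 0.7 0.2] eef [0.6195 0.3343 0.0244]
turn [-0.     -0.0003  0.0003] shift(after turn) [-0.0002 -0.0079 -0.003 ] now [-0.0002 -0.0079 -0.003 ]
```

Close.

{"fn": "apply_moves", "kwargs": {
  "steps": [
    [[0, 0, 0], [0, 0, 0], 0.3],
    [[0, 0, 0], [0, 0, 0], 0.2],
    [[0, 0, 0], [0, 0, 0], 0.1],
    [[0, 0, 0], [0, 0, 0], 0],
    [[0, 0, 0], [0, 0, 0], 0],
    [[0, 0, 0], [0, 0, 0], 0],
    [[0, 0, 0], [0, 0, 0], 0],
    [[0, 0, 0], [0, 0, 0], 0]
  ]
}}

```text
clock: 15.17
eef_pos: [0.6202, 0.3346, 0.0258]
tool_rot: [-0.156, 0.988, 0.0, 0.001]
ft_force: [-0.9, -0.3, 4.3]
grip_width: 0.0227
grasp_force: 62.4
```

Gripped (22.7 mm, 62 N). Lifting.

{"fn": "apply_moves", "kwargs": {
  "steps": [
    [[0, 0, -0.01], [0, 0, 0], 0],
    [[0, 0, -0.03], [0, 0, 0], 0],
    [[0, 0, -0.08], [0, 0, 0], 0],
    [[0, 0, -0.12], [0, 0, 0], 0],
    [[0, 0, -0.16], [0, 0, 0], 0],
    [[0, 0, -0.16], [0, 0, 0], 0],
    [[0, 0, -0.12], [0, 0, 0], 0],
    [[0, 0, -0.06], [0, 0, 0], 0]
  ]
}}

```text
clock: 15.83
eef_pos: [0.6207, 0.3351, 0.1772]
tool_rot: [-0.156, 0.988, 0.001, 0.002]
ft_force: [0.6, 0.3, -1.0]
grip_width: 0.0226
grasp_force: 61.7
```

```bash
python3 - <<'E'
from h import *
plan([*toW(-20,-2),.13],TH+np.pi/2)
print(bot.get_obs()['grip_width'],bot.get_obs()['grasp_force'])
E
```

```text
clock 15.8333 J [0.49 0.69 0.53 1.41 0.   0.18] F [ 0.6  0.3 -1. ] eef [0.6207 0.3351 0.1772]
turn [0.0007 0.0014 0.1453] shift(after turn) [-0.015  -1.9109  0.2359] now [ 0.83   -1.7221  0.2301]
0.022647862068353845 61.71686768531799
```

{"fn": "apply_moves", "kwargs": {
  "steps": [
    [[0, 0, 0], [0, 0, 0.0363], 0],
    [[0, 0, 0], [0, 0, 0.0363], 0],
    [[0, 0, 0], [0, 0, 0.0363], 0],
    [[0, 0, 0], [0, 0, 0.0363], 0],
    [[0, -0.1, 0], [0, 0, 0], 0],
    [[0, -0.16, 0], [0, 0, 0], 0],
    [[0, -0.18, 0], [0, 0, 0], 0],
    [[0, -0.18, 0], [0, 0, 0], 0]
  ]
}}

```text
clock: 16.5
eef_pos: [0.6008, 0.2109, 0.1718]
tool_rot: [0.071, 0.998, -0.0, -0.001]
ft_force: [0.3, -0.5, -2.8]
grip_width: 0.0226
grasp_force: 61.7
```

{"fn": "apply_moves", "kwargs": {
  "steps": [
    [[0, -0.18, 0], [0, 0, 0], 0],
    [[0, -0.18, 0], [0, 0, 0], 0],
    [[0, -0.18, 0], [0, 0, 0], 0],
    [[0, -0.18, 0], [0, 0, 0], 0],
    [[0, -0.18, 0], [0, 0, 0], 0],
    [[0, -0.18, 0], [0, 0, 0], 0],
    [[0, -0.14, 0], [0, 0, 0], 0],
    [[0, -0.06, 0], [0, 0, 0], 0]
  ]
}}

```text
clock: 17.17
eef_pos: [0.5641, -0.0454, 0.1725]
tool_rot: [0.073, 0.997, -0.001, -0.001]
ft_force: [0.3, 0.5, -1.5]
grip_width: 0.0226
grasp_force: 61.7
```

```bash
python3 - <<'E'
from h import *
plan([*toW(-20,-2),.1],TH+np.pi/2)
E
```

```text
clock 17.1667 J [-0.08  0.41  0.05  1.21 -0.    0.07] F [ 0.3  0.5 -1.5] eef [ 0.5641 -0.0454  0.1725]
turn [-0.0005 -0.0006 -0.0012] shift(after turn) [-0.0238  0.0122  0.3627] now [-0.0245  0.0128  0.3627]
```

{"fn": "apply_moves", "kwargs": {
  "steps": [
    [[-0.024, 0.012, 0], [0, 0, 0], 0],
    [[0, 0, 0.05], [0, 0, 0], 0],
    [[0, 0, 0.08], [0, 0, 0], 0],
    [[0, 0, 0.08], [0, 0, 0], 0],
    [[0, 0, 0.08], [0, 0, 0], 0],
    [[0, 0, 0.05], [0, 0, 0], 0],
    [[0, 0, 0.02], [0, 0, 0], 0],
    [[0, 0, 0], [0, 0, 0], 0]
  ]
}}

```text
clock: 17.83
eef_pos: [0.5697, -0.0389, 0.0993]
tool_rot: [0.071, 0.998, 0.0, -0.002]
ft_force: [0.3, 0.8, -3.0]
grip_width: 0.0228
grasp_force: 61.7
```

```bash
python3 - <<'E'
from h import *
plan([*toW(-20,-2),.07],TH+np.pi/2)
im,d,c=snap('wrist'); cv2.imwrite('pics/w4.png',cv2.resize(im[100:330,110:400,::-1],(755,599),interpolation=cv2.INTER_CUBIC));np.savez('w4.npz',im=im,d=d,R=c['rvec'],t=c['tvec'])
print(c['fov_y'],c['cx'],c['cy'])
E
```

```text
clock 17.8333 J [-0.07  0.48 -0.04  1.05  0.    0.07] F [ 0.3  0.8 -3. ] eef [ 0.5697 -0.0389  0.0993]
turn [-0.     -0.001   0.0006] shift(after turn) [-0.0004 -0.0239  0.1465] now [-0.0008 -0.0239  0.1465]
60.13732893479452 260.01549099670933 198.2358434000296
```

View pics/w4.png

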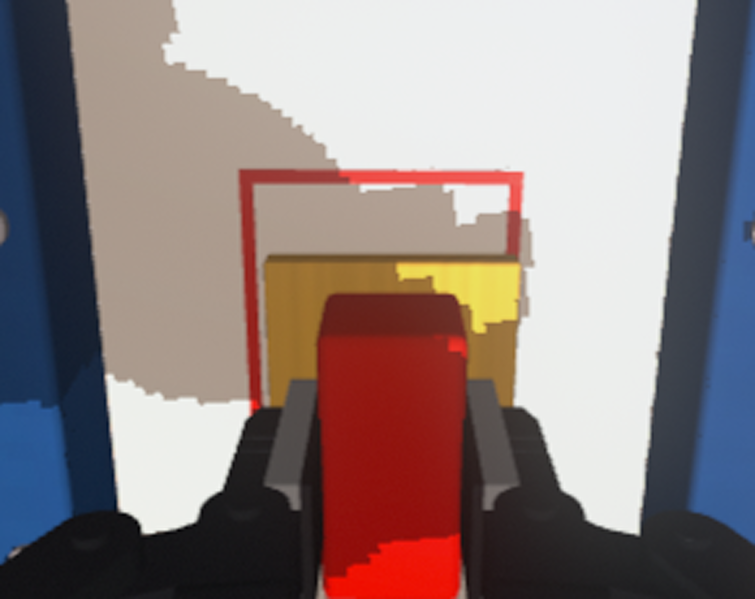

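The crop (offset (110,100), scale 2.603) shows the brass front edge (264–520, 258) and the outline's inner front edge (253–510, 184). Computing the relative offset.

```bash
cat > rel.py <<'E'
from h import *
def px(a,b): return 110+(a+.5)/2.603-.5,100+(b+.5)/2.604-.5
def rel(npz,brass,zb,outl,zt):
    z=np.load(npz);c=dict(get_calibration('wrist'),rvec=z['R'],tvec=z['t'])
    B=np.array([toP(deproj(c,None,*px(*p),zb)) for p in brass]);O=np.array([toP(deproj(c,None,*px(*p),zt)) for p in outl])
    print('brass',B.round(1).tolist(),'outl',O.round(1).tolist())
    ang=lambda A:np.degrees(np.arctan2(A[1,0]-A[0,0],A[1,1]-A[0,1]))
    dc=B.mean(0)+[30,0];oc=O.mean(0)+[35,0]
    print('die ctr',dc,'outline ctr',oc,'need (press mm)',oc-dc,'-> tool x,y frac',-(oc-dc)[0]/200,(oc-dc)[1]/200,'ang',ang(B),ang(O))
E
python3 - <<'E'
from rel import *
z=bot.get_obs()['eef_pos'][2]
rel('w4.npz',[(264,259),(520,259)],z-.0258+.006,[(253,184),(510,184)],.0404)
E
```

```text
brass [[-51.6, -21.6], [-51.6, 23.0]] outl [[-55.9, -29.5], [-55.9, 26.4]]
die ctr [-21.623213     0.69691489] outline ctr [-20.89185958  -1.57021466] need (press mm) [ 0.73135343 -2.26712955] -> tool x,y frac -0.003656767135015322 -0.011335647755530927 ang -0.04384102661935938 -0.04236031962430857
```

{"fn": "apply_moves", "kwargs": {
  "steps": [
    [[-0.0035, -0.011, 0], [0, 0, 0], 0],
    [[0, 0, 0.02], [0, 0, 0], 0],
    [[0, 0, 0.03], [0, 0, 0], 0],
    [[0, 0, 0.03], [0, 0, 0], 0],
    [[0, 0, 0.03], [0, 0, 0], 0],
    [[0, 0, 0.015], [0, 0, 0], 0],
    [[0, 0, 0], [0, 0, 0], 0],
    [[0, 0, 0], [0, 0, 0], 0]
  ]
}}

```text
clock: 18.55
eef_pos: [0.5707, -0.0423, 0.0756]
tool_rot: [0.071, 0.997, -0.0, -0.0]
ft_force: [0.1, -0.7, -2.8]
grip_width: 0.0224
grasp_force: 61.7
```

```bash
python3 - <<'E'
from h import *
plan([*toW(-20.9,-1.6),.067],TH+np.pi/2)
im,d,c=snap('wrist'); cv2.imwrite('pics/w5.png',cv2.resize(im[100:330,110:400,::-1],(755,599),interpolation=cv2.INTER_CUBIC));np.savez('w5.npz',im=im,d=d,R=c['rvec'],t=c['tvec'])
E
```

```text
clock 18.55 J [-0.07  0.51 -0.07  0.99 -0.    0.07] F [ 0.1 -0.7 -2.8] eef [ 0.5707 -0.0423  0.0756]
turn [-0.     -0.0003  0.    ] shift(after turn) [ 0.0115 -0.0056  0.0428] now [ 0.0115 -0.0056  0.0428]
```

View pics/w5.png

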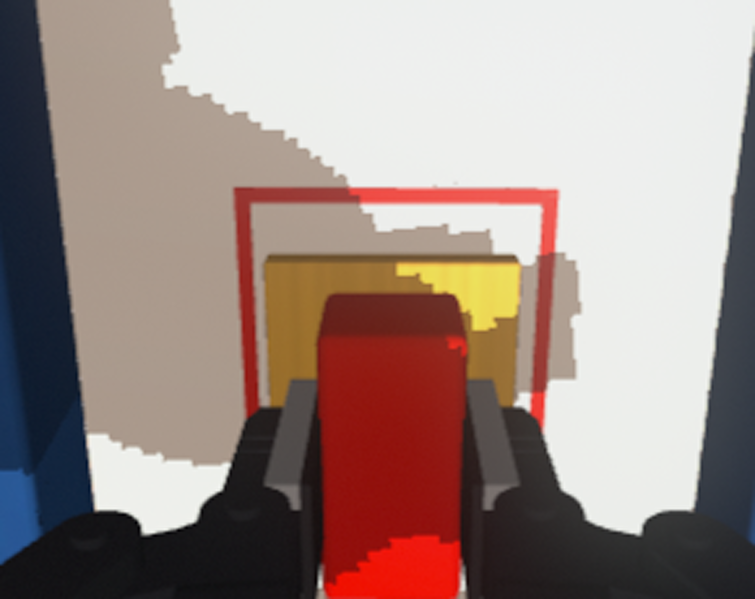

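The brass front edge is at (264–520, 259) and the outline's inner front edge at (250–543, 203).

```bash
python3 - <<'E'
from rel import *
z=bot.get_obs()['eef_pos'][2]
rel('w5.npz',[(264,259),(520,259)],z-.0258+.006,[(250,203),(543,203)],.0404)
E
```

```text
brass [[-49.9, -24.9], [-49.8, 19.9]] outl [[-56.0, -29.6], [-56.0, 26.3]]
die ctr [-19.86851285  -2.50680283] outline ctr [-21.01183238  -1.63834466] need (press mm) [-1.14331952  0.86845817] -> tool x,y frac 0.00571659761517882 0.004342290850387274 ang 0.05067322617800862 0.052050341177750564
```

{"fn": "apply_moves", "kwargs": {
  "steps": [
    [[0.0055, 0.004, 0], [0, 0, 0], 0],
    [[0, 0, 0.01], [0, 0, 0], 0],
    [[0, 0, 0.01], [0, 0, 0], 0],
    [[0, 0, 0.01], [0, 0, 0], 0],
    [[0, 0, 0.005], [0, 0, 0], 0],
    [[0, 0, 0], [0, 0, 0], 0],
    [[0, 0, 0], [0, 0, 0], 0],
    [[0, 0, 0], [0, 0, 0], 0]
  ]
}}

```text
clock: 19.27
eef_pos: [0.5701, -0.0414, 0.0691]
tool_rot: [0.071, 0.997, 0.0, 0.0]
ft_force: [-0.6, -0.2, -2.0]
grip_width: 0.0227
grasp_force: 61.7
```

{"fn": "apply_moves", "kwargs": {
  "steps": [
    [[0, 0, 0.0025], [0, 0, 0], 0],
    [[0, 0, 0.0025], [0, 0, 0], 0],
    [[0, 0, 0.0025], [0, 0, 0], 0],
    [[0, 0, 0.0025], [0, 0, 0], 0],
    [[0, 0, 0], [0, 0, 0], 0],
    [[0, 0, 0], [0, 0, 0], 0],
    [[0, 0, 0], [0, 0, 0], 0],
    [[0, 0, 0], [0, 0, 0], 0]
  ]
}}

```text
clock: 19.93
eef_pos: [0.5701, -0.0414, 0.067]
tool_rot: [0.071, 0.997, -0.0, 0.0]
ft_force: [-0.1, -0.2, -2.6]
grip_width: 0.0228
grasp_force: 61.7
```

{"fn": "apply_moves", "kwargs": {
  "steps": [
    [[0, 0, 0.0025], [0, 0, 0], 0],
    [[0, 0, 0.0025], [0, 0, 0], 0],
    [[0, 0, 0], [0, 0, 0], 0],
    [[0, 0, 0], [0, 0, 0], 0],
    [[0, 0, 0], [0, 0, 0], 0],
    [[0, 0, 0], [0, 0, 0], 0],
    [[0, 0, 0], [0, 0, 0], 0],
    [[0, 0, 0], [0, 0, 0], 0]
  ]
}}

```text
clock: 20.6
eef_pos: [0.5701, -0.0414, 0.0661]
tool_rot: [0.071, 0.997, -0.0, 0.0]
ft_force: [0.3, -0.3, -0.9]
grip_width: 0.0224
grasp_force: 61.8
```

{"fn": "apply_moves", "kwargs": {
  "steps": [
    [[0, 0, 0.0025], [0, 0, 0], 0],
    [[0, 0, 0.001], [0, 0, 0], 0],
    [[0, 0, 0], [0, 0, 0], 0],
    [[0, 0, 0], [0, 0, 0], 0],
    [[0, 0, 0], [0, 0, 0], 0],
    [[0, 0, 0], [0, 0, 0], 0],
    [[0, 0, 0], [0, 0, 0], 0],
    [[0, 0, 0], [0, 0, 0], 0]
  ]
}}

```text
clock: 21.27
eef_pos: [0.5701, -0.0414, 0.0657]
tool_rot: [0.071, 0.997, -0.0, 0.0]
ft_force: [-2.0, 1.2, 5.4]
grip_width: 0.0226
grasp_force: 62.6
```

In contact (≈ 8 N). Releasing.

{"fn": "apply_moves", "kwargs": {
  "steps": [
    [[0, 0, 0], [0, 0, 0], 0.32],
    [[0, 0, 0], [0, 0, 0], 0.36],
    [[0, 0, 0], [0, 0, 0], 0.42],
    [[0, 0, 0], [0, 0, 0], 0.5],
    [[0, 0, 0], [0, 0, 0], 0.55],
    [[0, 0, 0], [0, 0, 0], 0.6],
    [[0, 0, 0], [0, 0, 0], 0.6],
    [[0, 0, 0], [0, 0, 0], 0.6]
  ]
}}

```text
clock: 21.93
eef_pos: [0.5701, -0.0414, 0.0652]
tool_rot: [0.071, 0.997, -0.0, -0.0]
ft_force: [-1.2, -0.6, -0.1]
grip_width: 0.0512
grasp_force: 0.0
```

{"fn": "apply_moves", "kwargs": {
  "steps": [
    [[0, 0, -0.01], [0, 0, 0], 0.6],
    [[0, 0, -0.02], [0, 0, 0], 0.6],
    [[0, 0, -0.05], [0, 0, 0], 0.6],
    [[0, 0, -0.1], [0, 0, 0], 0.6],
    [[0, 0, -0.15], [0, 0, 0], 0.6],
    [[0, 0, -0.15], [0, 0, 0], 0.6],
    [[0, 0, -0.1], [0, 0, 0], 0.6],
    [[0, 0, -0.05], [0, 0, 0], 0.6]
  ]
}}

```text
clock: 22.6
eef_pos: [0.5719, -0.0415, 0.1961]
tool_rot: [0.071, 0.997, -0.0, 0.004]
ft_force: [1.6, -0.7, 0.7]
grip_width: 0.051
grasp_force: 0.0
```

```bash
python3 - <<'E'
from h import *
print(bot.get_obs()['eef_pos'],bot.get_obs()['ft_force'])
a,d,c=snap('wrist'); b,_,_=snap('side')
A=cv2.resize(a[80:330,130:390],(780,0) if 0 else (416,400),interpolation=cv2.INTER_CUBIC);B=cv2.resize(b[175:245,230:330],(384,400),interpolation=cv2.INTER_CUBIC)
cv2.imwrite('pics/f.png',np.hstack([A,B])[:,:,::-1])
E
```

```text
[ 0.57193985 -0.04149087  0.19609601] [ 1.55498127 -0.69620136  0.6731714 ]
```

View pics/f.png

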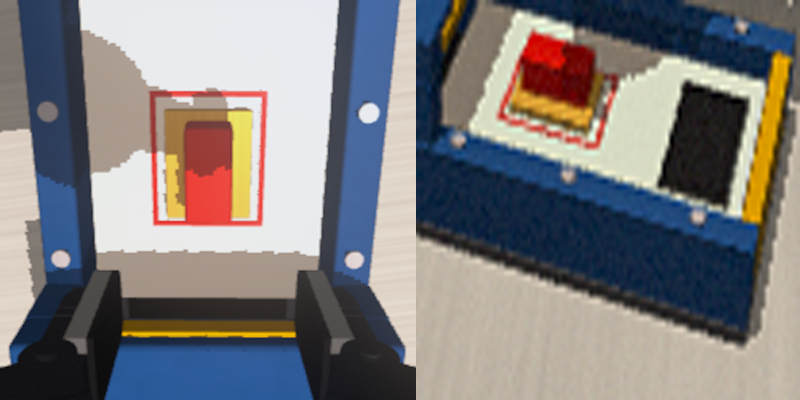

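The wrist crop shows the brass (165–253 × 107–219) inside the outline (inner 156–262 × 97–221), and the tray is against the bar. I'll check the margins metrically.

```bash
python3 - <<'E'
from h import *
im,d,c=snap('wrist')
g=lambda a,b,z:toP(deproj(c,None,130+(a+.5)/1.6-.5,80+(b+.5)/1.6-.5,z)).round(1)
print('outl f',g(155,97,.0404),g(264,97,.0404),'r',g(157,221,.0404),g(261,221,.0404))
print('brass f top',g(165,110,.0464),g(253,110,.0464),'rear top',g(166,219,.0464),g(251,219,.0464))
# automatic: red ridge top & brass by depth/colour
h=cv2.cvtColor(im,cv2.COLOR_RGB2HSV).astype(int);P=cloudof(im,d,c);q=toP(P)
near=(abs(q[...,0]+20)<50)&(abs(q[...,1])<45)&(d>0)
br=near&(h[...,0]>15)&(h[...,0]<32)&(h[...,1]>110)&(P[...,2]<.06)
rd=near&((h[...,0]<7)|(h[...,0]>173))&(h[...,1]>120)
for n,m in (('brass',br),('ridge',rd&(P[...,2]>.06)),('outline',rd&(P[...,2]<.044))):
    print(n,m.sum(),cv2.minAreaRect(q[m].astype(np.float32)) if m.sum()>9 else '',np.median(P[m][:,2]))
E
```

```text
outl f [-56.5 -29.4] [-56.5  27.4] r [ 12.8 -30.5] [12.8 27.9]
brass f top [-50.7 -23.9] [-50.7  21.3] rear top [  9.2 -24.9] [ 9.3 21.7]
brass 1652 ((-20.04430389404297, -2.2960948944091797), (59.23689270019531, 45.86871337890625), 0.18195690214633942) 0.04529767696947905
ridge 1757 ((-19.97515869140625, -1.8429670333862305), (49.401153564453125, 22.856496810913086), 0.30202555656433105) 0.06719803368535503
outline 744 ((-20.977689743041992, -2.015949249267578), (61.53478240966797, 75.46724700927734), 89.94149780273438) 0.03974288369065407
```

```bash
python3 -c "
from workcell import bot
print(bot.job_done())"
```

```text
the job is handed in; nothing more can be done
None
```

The tray is drawn fully out against its stop, and the die stands brass down inside the red outline, about 1 mm off centre and 0.2° off square; the spool, jar and pot were not touched, and the job was handed in at about 23 s.

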